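Find the rocking canister lid and press it home

TASK

Four canisters with push-in lids stand in the black tub, and one lid is not home. Press with the fingertips on the lids near their edges to find the one that rocks, then push that lid down in its middle until it is fully home and level. Lift nothing, do not slam the lids, and leave the other things standing as they are.

Things in the scene. Friction and masses are not known exactly. Their poses are not given: they have to be found in the camera images.
- tub: black open carrying tub on the counter, fixed, 366 x 516 mm over its rim, 50 mm high, floor 4 mm thick; origin at the middle of its underside, y along its long side. Its six places, two rows of three some 150 mm apart, hold the four canisters (108 mm across, about 100 mm tall, full, fixed), the cup and the tape in any order
- lid_1: flat round off-white push-in lid, 112 mm across, flange 6 mm thick, on an upright black canister. Origin: middle of its flat top, z up. All four lids are identical, any one may be the loose one, and at the start all are level with their tops 110 mm above the counter, loose or not: the canisters differ by a few mm in height
- lid_2: flat round off-white push-in lid, 112 mm across, flange 6 mm thick, on an upright black canister. Origin: middle of its flat top, z up. Same as lid_1. A lid that is home is stopped all round by the canister's rim and does not give wherever it is pressed
- lid_3: flat round off-white push-in lid, 112 mm across, flange 6 mm thick, on an upright black canister. Origin: middle of its flat top, z up. Same as lid_1. If loose, a lid is held by its gasket 4 mm short of home: about 3 N down, 40 mm from its middle, tips that edge down 3 to 4 mm (some 0.08 rad); it springs back level when let go
- lid_4: flat round off-white push-in lid, 112 mm across, flange 6 mm thick, on an upright black canister. Origin: middle of its flat top, z up. Same as lid_1. If loose, a lid pressed within 15 mm of its middle slides down 4 mm under 10 to 20 N until the rim stops it, and stays there; pressing on its edge tips it and does not seat it fully
- cup: white paper cup, 82 mm across the mouth, 95 mm high, upright in the tub; origin at its underside; loose bystander, to be left alone
- tape: brown roll of packing tape lying flat in the tub, 104 mm across, 48 mm high; origin at the middle of its underside; loose bystander, to be left alone
- scoop: steel measuring scoop on the counter beside the tub, round bowl 52 mm across and 35 mm high, flat handle reaching 123 mm from the bowl's centre; origin under the bowl, handle along its +y; loose bystander, to be left alone
- jar: small lidded jar on the counter beside the tub, 64 mm across, 85 mm high; origin at its underside; loose bystander, to be left alone

How it is judged:
On the way, in this order (a step that is already met when the one before it is completed fails the run):
1. the loose lid is made to rock: pressed near its edge by the fingers, it tips by more than 0.035 rad (((angle between lid_1's own z axis and vertical above 0.035 rad and contact force between lid_1 and the fingers above 0.5 N) or (angle between lid_2's own z axis and vertical above 0.035 rad and contact force between lid_2 and the fingers above 0.5 N) or (angle between lid_3's own z axis and vertical above 0.035 rad and contact force between lid_3 and the fingers above 0.5 N) or (angle between lid_4's own z axis and vertical above 0.035 rad and contact force between lid_4 and the fingers above 0.5 N))), for 0.1 s.
2. that lid is pushed down more than 3 mm and is level within 0.02 rad (((height (world z) of lid_1 below 0.107 m and angle between lid_1's own z axis and vertical below 0.02 rad) or (height (world z) of lid_2 below 0.107 m and angle between lid_2's own z axis and vertical below 0.02 rad) or (height (world z) of lid_3 below 0.107 m and angle between lid_3's own z axis and vertical below 0.02 rad) or (height (world z) of lid_4 below 0.107 m and angle between lid_4's own z axis and vertical below 0.02 rad))), for 0.1 s.
At the end, for the whole second after the job is handed in: the loose lid stands at least 3 mm lower than at the start (its full way is 4 mm); all four lids are level within 0.02 rad, at rest and none is raised (height (world z) of any of lid_1, lid_2, lid_3, lid_4 below 0.107 m and angle between each of lid_1, lid_2, lid_3, lid_4's own z axis and vertical below 0.02 rad and linear speed of each of lid_1, lid_2, lid_3, lid_4 below 0.01 m/s and height (world z) of each of lid_1, lid_2, lid_3, lid_4 below 0.112 m); the robot touches nothing.
It fails at once if a lid is pulled up by more than 5 mm (height (world z) of any of lid_1, lid_2, lid_3, lid_4 above 0.115 m).
It fails at once if a lid is slammed or pressed with more than 60 N (contact force between any of lid_1, lid_2, lid_3, lid_4 and the arm above 60 N or contact force between any of lid_1, lid_2, lid_3, lid_4 and the fingers above 60 N).
It fails at once if a bystander is moved by more than 20 mm or tipped (distance of any of cup, tape, scoop, jar from where it was at the start of the episode above 0.02 m or angle between any of cup, tape, scoop, jar's own z axis and vertical above 0.3 rad).
It also fails if it takes over 48 s, if anything falls off the work surface, if the arm or the gripper's body presses on something with over 40 N, if the wrist force passes 120 N, or if a joint passes its speed limit or range.

ROBOT

A 6-joint arm with a two-finger parallel gripper is mounted at the origin on the work surface. World frame = base frame: x ahead of the robot, y to its left, z up, the work surface at z = 0. Lengths are in m, angles in rad, forces in N, time in s.
With the tool pointing down it reaches from about 0.225 to 0.875 m from the base axis. Payload 3.4 kg.
Tool frame: the origin (TCP) lies at the very end of the fingers, on their centre line; the grasp point (between the pads) lies 19 mm behind it; z points along the fingers, y is the direction in which the jaws open and shut (so a half turn about z gives the same grasp; the last joint's range is limited). The gripper opens to 85 mm and grips with 20 to 120 N. Pads are 22 mm wide; open, the fingers measure 114 mm over their backs; the gripper's body (76 mm by 85 mm) begins 54 mm behind the grasp point. The pads swing forward as they close: fully open they stand 13 mm farther back than shut.
Start: joints at [1.039, 0.276, 1.505, -0, 1.361, -0.121], TCP at [0.23, 0.527, 0.231] pointing down, gripper open.
Joint ranges: [-2.89, 2.89], [-0.75, 2.08], [0.22, 2.7], [-1.18, 4.32], [0.11, 2.71], [-2.7, 2.7]. Speed limits (rad/s): [2.57, 2.57, 3.14, 3.14, 3.14, 3.14].

INTERFACE

Orientations are given as a unit quaternion [w, x, y, z].
In Python, from rig import manip, viewer, job gives the robot as it stands.
- The arm moves only by the shell command python3 -m crank 'ROWS' [OPENING] [FORCE]. ROWS is JSON, a list of rows, each a list of 6 numbers: the shift along the tool's x, y, z in m, then the turn, a rotation vector about the tool's x, y, z in degrees. In form: [[dx, dy, dz, rx, ry, rz], ...]. A call has 1 to 20 rows; each row is the pose to reach, as a shift and turn from the pose measured when the call began, along the tool's axes at that moment; what a row does not reach only later rows make up. A row lasts 1/8 s, in which the tool goes at most 62.5 mm and 10.7 degrees, less where a joint would pass 70% of its speed; a pose out of reach is approached as far as the arm can. A call with a gripper value outside its range is refused whole. OPENING is the opening, from 0 (shut) to 1 (fully open), set as the call begins (- or left out, the last holds). The fingers move at their own pace and stop on an object; FORCE is the grip in N (left out, the last holds). Time passes only in rows, so rows that repeat a pose let the fingers close. It gives the time, the measured TCP pose, the force and the opening at its end, in the units of the state.
- manip.get_state(): the state, without advancing time (a new reading comes with each control period).
- viewer.get_image(name): name is "scene" or "top" or "wrist"; returns a dict with "frame" (480x640x3 uint8, blue, green, red), "range_z" (480x640 float32, m along the optical axis (not along the pixel's ray), 0 where there is no reading), "intrinsics" (3x3 intrinsics, pixels), "D" ([k1, k2, p1, p2, k3] as OpenCV has them; the pictures are not rectified), "world_from_camera" (4x4, takes a point from camera to world coordinates); the wrist camera has in their place "mount" (4x4, takes a point from camera to tool coordinates, whose origin is the TCP and whose axes are the flange's). Camera axes: x right, y up, looking along -z (the intrinsics and any distortion apply to the point x, -y, -z); pixel columns grow to the right and rows downward; lengths in m; the calibration is good to about 2 mm. A picture is of the moment at which its call begins: read the wrist's pose just before it.
- job.sign_off(): hands the job in, once; it reports no verdict.
The state is a dict: "clock": time; "qpos": joint angles; "qd": joint speeds; "effort": joint torques, N m; "position": TCP position; "ee_rot": TCP orientation; "contact_force": force on the tool from outside, world axes, zero at the start; "moment": the same for the moment, N m; "width": finger opening in m.
Only numpy, scipy, OpenCV 4.12 (cv2) and the standard library are available. Lean on these libraries where they do the work, as an engineer would, in place of code of your own. Each camera call takes 0.05 s, during which the arm holds its last target. There are 200 camera calls.

## Working session

There is one attempt and no reset: what is moved stays moved. The work goes in short steps, Python scripts to look and compute and a shell command to move; the robot and the scene stay as the last step left them, time stands still between calls to the robot, and variables do not carry over. Pictures are saved under pics/ and viewed, about 8 in all and at most 12, crops included, and the job is handed in when it is done.

```bash
ls && mkdir -p pics && cat > h.py <<'E'
import numpy as np, cv2
from rig import manip, viewer, job
def cloud(d):
    K=np.array(d["intrinsics"]);D=np.array(d["D"]);z=d["range_z"]
    v,u=np.mgrid[0:480,0:640]
    n=cv2.undistortPoints(np.stack([u,v],-1).reshape(-1,1,2).astype(np.float64),K,D).reshape(480,640,2)
    p=np.stack([n[...,0]*z,-n[...,1]*z,-z,np.ones_like(z)],-1)
    return p@np.array(d["world_from_camera"]).T
E
python3 - <<'E'
from h import *
s=manip.get_state(); print(s)
for n in("top","scene"):
    d=viewer.get_image(n); cv2.imwrite(f"pics/{n}0.png",d["frame"]); np.save(f"{n}.npy",d,allow_pickle=True)
d=np.load("top.npy",allow_pickle=True).item()
P=cloud(d); m=(d["range_z"]>0)&(abs(P[...,2]-0.11)<0.006)&(d["frame"].min(-1)>120)
n,l,st,c=cv2.connectedComponentsWithStats(m.astype(np.uint8))
for i in range(1,n):
    if st[i,4]>150:
        q=P[l==i]; print(st[i],c[i].round(),q.min(0)[:2].round(3),q.max(0)[:2].round(3),((q.min(0)+q.max(0))/2)[:2].round(4),np.median(q[:,2]).round(4))
E
```

```text
pics
{'clock': 0.0, 'qpos': array([ 1.03899839e+00,  2.76582968e-01,  1.50613899e+00,  4.89165240e-06,
        1.36068740e+00, -1.21001209e-01]), 'qd': array([-0.00167949,  0.00059026,  0.0003661 , -0.00134867,  0.00042571,
        0.00073769]), 'effort': array([-1.46642826e-03, -4.16777515e+01, -2.45800424e+01, -4.65141929e-04,
        1.12610546e-02,  2.31035585e-05]), 'position': array([0.22935467, 0.5267015 , 0.23044423]), 'ee_rot': array([-2.93514944e-04,  2.03957581e-01,  9.78979305e-01, -8.59628006e-04]), 'contact_force': array([0.23107907, 0.46632093, 0.1056197 ]), 'moment': array([-0.03882828, -0.00016057, -0.00273714]), 'width': 0.08539991376630028}
[ 246  154   53   52 2106] [272. 179.] [0.601 0.058] [0.712 0.169] [0.6565 0.1134] 0.1104
[ 241  225   53   53 2215] [267. 251.] [0.448 0.071] [0.558 0.181] [0.5033 0.1262] 0.1104
[ 311  226   53   54 2181] [337. 252.] [ 0.441 -0.074] [0.551 0.034] [ 0.496  -0.0201] 0.1104
[ 384  228   54   53 2255] [410. 254.] [ 0.434 -0.228] [ 0.543 -0.117] [ 0.4884 -0.1727] 0.1105
```

View pics/top0.png

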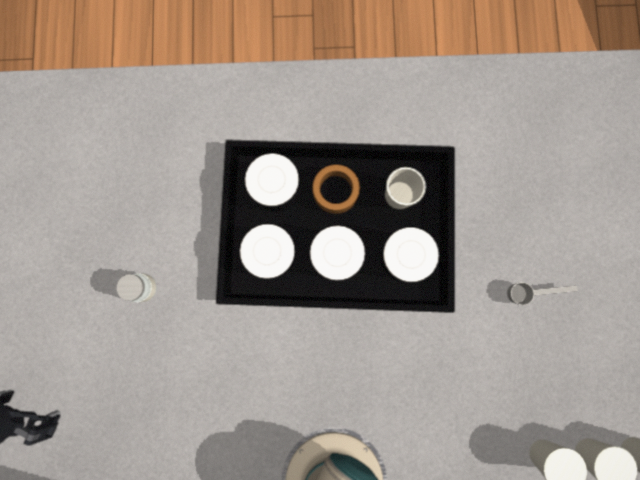

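View pics/scene0.png

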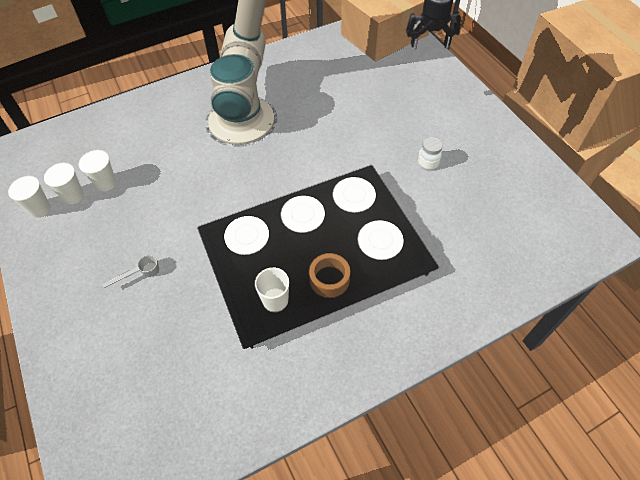

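```bash
python3 - <<'E'
from h import *
from scipy.spatial.transform import Rotation as R
s=manip.get_state();q=s["ee_rot"];r=R.from_quat([q[1],q[2],q[3],q[0]]);print(r.as_matrix().round(4))
C=np.array([[.6565,.1134],[.5033,.1262],[.496,-.0201],[.4884,-.1727]])
for c in C:
    print(c, np.hypot(*c), r.inv().apply(np.r_[c,.16]-s["position"]).round(4))
d=np.load("scene.npy",allow_pickle=True).item()
P=cloud(d); m=(d["range_z"]>0)&(abs(P[...,2]-0.11)<0.006)&(d["frame"].min(-1)>110)
n,l,st,c=cv2.connectedComponentsWithStats(m.astype(np.uint8))
for i in range(1,n):
    if st[i,4]>150:
        p=P[l==i]; print(c[i].round(),((p.min(0)+p.max(0))/2)[:2].round(4),np.ptp(p,axis=0)[:2].round(3),np.median(p[:,2]).round(4))
E
```

```text
[[-9.168e-01  3.993e-01 -8.000e-04]
 [ 3.993e-01  9.168e-01 -1.400e-03]
 [ 2.000e-04 -1.600e-03 -1.000e+00]]
[0.6565 0.1134] 0.6662220425653897 [-0.5567 -0.2083  0.0708]
[0.5033 0.1262] 0.5188808437396778 [-0.4111 -0.2577  0.0709]
[ 0.496  -0.0201] 0.4964071010773315 [-0.4628 -0.3948  0.0711]
[ 0.4884 -0.1727] 0.5180346030913379 [-0.5168 -0.5377  0.0713]
[354. 194.] [0.5049 0.1264] [0.111 0.111] 0.1093
[303. 213.] [ 0.497  -0.0207] [0.11 0.11] 0.1106
[246. 235.] [ 0.4895 -0.174 ] [0.112 0.111] 0.1105
[380. 239.] [0.6564 0.1143] [0.112 0.111] 0.1102
```

The top and scene views agree on the lid centres to about 2 mm, with tops near 0.110:

| Lid | Centre (x, y) |
|---|---|
| A | (0.657, 0.114) |
| B | (0.504, 0.126) |
| C | (0.496, -0.020) |
| D | (0.489, -0.173) |

In the top view the lids are at px (272,179), (267,251), (337,252) and (410,254). The tape is at (336,188), the cup at (405,188), the jar at (135,288) and the scoop at (520,293).

I'll shut the fingers, hover over A's near edge and turn the tool square to the world axes.

```bash
python3 -m crank '[[-0.518,-0.224,0.06,0,0,-23.5],[-0.518,-0.224,0.06,0,0,-23.5],[-0.518,-0.224,0.06,0,0,-23.5],[-0.518,-0.224,0.06,0,0,-23.5],[-0.518,-0.224,0.06,0,0,-23.5],[-0.518,-0.224,0.06,0,0,-23.5],[-0.518,-0.224,0.06,0,0,-23.5],[-0.518,-0.224,0.06,0,0,-23.5],[-0.518,-0.224,0.06,0,0,-23.5],[-0.518,-0.224,0.06,0,0,-23.5],[-0.518,-0.224,0.09,0,0,-23.5],[-0.518,-0.224,0.09,0,0,-23.5],[-0.518,-0.224,0.105,0,0,-23.5],[-0.518,-0.224,0.105,0,0,-23.5]]' 0 20; python3 -c "
from h import *
s=manip.get_state();print(s)"
```

```text
clock: 1.85
position: [0.6138, 0.115, 0.1252]
ee_rot: [-0.001, -0.0, 1.0, -0.001]
contact_force: [0.7, -1.0, 0.9]
width: 0.0001
{'clock': 1.85, 'qpos': array([ 7.45694428e-02,  4.22757668e-01,  1.55292545e+00, -1.41003521e-03,
        1.16856200e+00, -1.49594034e+00]), 'qd': array([-0.00024175, -0.01067106, -0.02185762, -0.00040171,  0.00900391,
       -0.00222734]), 'effort': array([-1.02269214e-01, -4.77788222e+01, -2.23654318e+01, -1.19173419e-02,
       -8.83991411e-02,  5.59435175e-04]), 'position': array([0.61378515, 0.11497379, 0.12516947]), 'ee_rot': array([-1.27413347e-03, -1.33585519e-04,  9.99998901e-01, -7.45567850e-04]), 'contact_force': array([ 0.72342454, -1.0036087 ,  0.85058935]), 'moment': array([ 0.05286495, -0.01254117, -0.03027058]), 'width': 6.516374453171963e-05}
```

```bash
python3 -m crank '[[0,0,0.006,0,0,0],[0,0,0.01,0,0,0],[0,0,0.012,0,0,0],[0,0,0.013,0,0,0],[0,0,0.013,0,0,0]]'; python3 -m crank '[[0,0,0.001,0,0,0],[0,0,0.001,0,0,0]]';python3 -m crank '[[0,0,0.001,0,0,0],[0,0,0.001,0,0,0]]'
```

```text
clock: 2.48
position: [0.6138, 0.1149, 0.1122]
ee_rot: [-0.001, -0.0, 1.0, -0.001]
contact_force: [-0.5, 0.2, 0.7]
width: 0.0003
clock: 2.72
position: [0.6138, 0.1149, 0.1112]
ee_rot: [-0.001, -0.0, 1.0, -0.001]
contact_force: [0.1, 0.6, -0.6]
width: 0.0001
clock: 2.98
position: [0.6138, 0.1148, 0.1102]
ee_rot: [-0.001, -0.0, 1.0, -0.001]
contact_force: [0.1, 0.4, -0.3]
width: -0.0003
```

```bash
python3 -m crank '[[0,0,0.0005,0,0,0],[0,0,0.0005,0,0,0]]'; python3 -m crank '[[0,0,0.0005,0,0,0],[0,0,0.0005,0,0,0]]';python3 -m crank '[[0,0,0.0005,0,0,0],[0,0,0.0005,0,0,0]]'
```

```text
clock: 3.22
position: [0.6138, 0.1149, 0.1099]
ee_rot: [-0.001, -0.0, 1.0, -0.001]
contact_force: [-0.3, -0.4, 0.3]
width: 0.0001
clock: 3.48
position: [0.6138, 0.1148, 0.1098]
ee_rot: [-0.001, -0.0, 1.0, -0.001]
contact_force: [-1.1, 0.2, 3.9]
width: 0.0
clock: 3.72
position: [0.6138, 0.1148, 0.1097]
ee_rot: [-0.001, -0.0, 1.0, -0.001]
contact_force: [-1.1, -0.7, 5.0]
width: 0.0002
```

```bash
python3 -m crank '[[0,0,0.001,0,0,0],[0,0,0.0015,0,0,0],[0,0,0.0015,0,0,0]]'; python3 -m crank '[[0,0,-0.006,0,0,0],[0,0,-0.02,0,0,0],[0.06,0.005,-0.02,0,0,0],[0.12,0.009,-0.02,0,0,0],[0.153,0.011,-0.02,0,0,0],[0.153,0.011,-0.012,0,0,0],[0.153,0.011,-0.003,0,0,0],[0.153,0.011,-0.003,0,0,0]]'
```

```text
clock: 4.1
position: [0.6138, 0.1149, 0.1096]
ee_rot: [-0.001, -0.0, 1.0, -0.001]
contact_force: [-3.4, -0.4, 9.4]
width: 0.0003
clock: 5.1
position: [0.4617, 0.1257, 0.1119]
ee_rot: [-0.001, 0.0, 1.0, -0.001]
contact_force: [0.3, -0.5, 0.4]
width: -0.0002
```

A took 9.4 N without giving, so it is home. B is next.

```bash
python3 -m crank '[[0,0,0.001,0,0,0],[0,0,0.002,0,0,0],[0,0,0.002,0,0,0]]'; python3 -m crank '[[0,0,0.001,0,0,0],[0,0,0.001,0,0,0]]'; python3 -m crank '[[0,0,0.001,0,0,0],[0,0,0.001,0,0,0]]'
```

```text
clock: 5.48
position: [0.462, 0.1257, 0.1099]
ee_rot: [-0.001, 0.0, 1.0, -0.001]
contact_force: [-0.2, -0.5, 0.4]
width: -0.0003
clock: 5.72
position: [0.462, 0.1257, 0.1089]
ee_rot: [-0.001, 0.0, 1.0, -0.001]
contact_force: [-0.6, 0.3, 1.0]
width: -0.0001
clock: 5.98
position: [0.4619, 0.1257, 0.108]
ee_rot: [-0.001, 0.0, 1.0, -0.001]
contact_force: [-0.5, -1.0, 1.9]
width: -0.0001
```

B is giving: it has gone below 0.1096 at about 2 N. I'll carry on to rock it clearly.

```bash
python3 -m crank '[[0,0,0.001,0,0,0],[0,0,0.001,0,0,0]]'; python3 -m crank '[[0,0,0.0007,0,0,0],[0,0,0.0007,0,0,0],[0,0,0.0007,0,0,0]]'; python3 - <<'E'
from h import *
d=viewer.get_image("scene"); cv2.imwrite("pics/rock.png",cv2.resize(d["frame"][130:270,180:430],None,fx=3,fy=3))
P=cloud(d); v=(d["range_z"]>0)&(abs(P[...,2]-.108)<.008)
for n,c in dict(A=(.657,.114),B=(.504,.1263),C=(.4965,-.0204),D=(.489,-.1733)).items():
    q=P[v&(np.hypot(P[...,0]-c[0],P[...,1]-c[1])<.05)]
    f=np.linalg.lstsq(np.c_[q[:,:2]-c,np.ones(len(q))],q[:,2],rcond=None)[0];print(n,len(q),f.round(4))
E
```

```text
clock: 6.22
position: [0.4618, 0.1257, 0.1071]
ee_rot: [-0.001, 0.0, 1.0, -0.001]
contact_force: [-0.6, -1.1, 3.0]
width: 0.0005
clock: 6.6
position: [0.4618, 0.1256, 0.1068]
ee_rot: [-0.001, 0.0, 1.0, -0.001]
contact_force: [-1.4, -0.6, 5.6]
width: -0.0001
A 1077 [-0.005   0.0004  0.1105]
B 814 [ 0.0809 -0.0014  0.1095]
C 975 [-0.0016 -0.0005  0.1106]
D 1030 [0.0057 0.001  0.1105]
```

B is tipped 0.08 rad in the scene depth while the others are flat, so B is the loose lid. I'll lift off and go to its middle.

```bash
python3 -m crank '[[0,0,-0.008,0,0,0],[0,0,-0.012,0,0,0],[-0.0422,0.0007,-0.012,0,0,0],[-0.0422,0.0007,-0.006,0,0,0],[-0.0422,0.0007,-0.004,0,0,0],[-0.0422,0.0007,-0.004,0,0,0]]'; python3 -m crank '[[0,0,0.001,0,0,0],[0,0,0.0015,0,0,0],[0,0,0.002,0,0,0],[0,0,0.002,0,0,0]]'; python3 -m crank '[[0,0,0.0005,0,0,0],[0,0,0.001,0,0,0],[0,0,0.001,0,0,0]]'
```

```text
clock: 7.4
position: [0.5029, 0.1263, 0.1105]
ee_rot: [-0.002, 0.0, 1.0, -0.001]
contact_force: [0.7, -0.4, 0.7]
width: -0.0003
clock: 7.9
position: [0.5027, 0.1264, 0.1099]
ee_rot: [-0.001, -0.0, 1.0, -0.001]
contact_force: [-2.0, -0.2, 8.6]
width: 0.0
clock: 8.28
position: [0.5026, 0.1264, 0.1099]
ee_rot: [-0.001, -0.0, 1.0, -0.001]
contact_force: [-1.7, 0.6, 8.3]
width: 0.0
```

```bash
python3 -m crank '[[0,0,0.0005,0,0,0],[0,0,0.001,0,0,0],[0,0,0.001,0,0,0]]'; python3 -m crank '[[0,0,0.0005,0,0,0],[0,0,0.001,0,0,0],[0,0,0.001,0,0,0]]'
```

```text
clock: 8.65
position: [0.5026, 0.1265, 0.1099]
ee_rot: [-0.0, -0.0, 1.0, -0.001]
contact_force: [-2.0, -0.8, 8.5]
width: 0.0002
clock: 9.02
position: [0.5025, 0.1265, 0.1098]
ee_rot: [-0.0, -0.0, 1.0, -0.001]
contact_force: [-1.9, -0.5, 8.9]
width: 0.0001
```

```bash
python3 -m crank '[[0,0,0.001,0,0,0],[0,0,0.0015,0,0,0],[0,0,0.002,0,0,0],[0,0,0.0025,0,0,0],[0,0,0.0025,0,0,0]]'; python3 -m crank '[[0,0,0.001,0,0,0],[0,0,0.002,0,0,0],[0,0,0.0025,0,0,0],[0,0,0.003,0,0,0],[0,0,0.003,0,0,0]]'
```

```text
clock: 9.65
position: [0.5026, 0.1265, 0.1084]
ee_rot: [0.0, -0.0, 1.0, -0.001]
contact_force: [-2.3, -0.8, 9.3]
width: 0.0
clock: 10.28
position: [0.5025, 0.1264, 0.1065]
ee_rot: [0.001, -0.0, 1.0, -0.001]
contact_force: [-2.0, -1.0, 10.1]
width: -0.0
```

It's sliding down at about 10 N. I'll continue to the stop.

```bash
python3 -m crank '[[0,0,0.001,0,0,0],[0,0,0.002,0,0,0],[0,0,0.0025,0,0,0],[0,0,0.003,0,0,0],[0,0,0.003,0,0,0]]'; python3 -m crank '[[0,0,0.001,0,0,0],[0,0,0.002,0,0,0],[0,0,0.0025,0,0,0],[0,0,0.003,0,0,0],[0,0,0.003,0,0,0]]'
```

```text
clock: 10.9
position: [0.5026, 0.1265, 0.1057]
ee_rot: [0.001, -0.0, 1.0, -0.001]
contact_force: [-4.5, -1.2, 17.5]
width: 0.0001
clock: 11.52
position: [0.5026, 0.1264, 0.1056]
ee_rot: [0.002, -0.001, 1.0, -0.001]
contact_force: [-6.0, -1.1, 22.2]
width: 0.0
```

```bash
python3 -m crank '[[0,0,-0.005,0,0,0],[0,0,-0.03,0,0,0],[0,0,-0.08,0,0,0],[0,0,-0.12,0,0,0],[0.1,0,-0.16,0,0,0],[0.15,0,-0.16,0,0,0],[0.15,0,-0.16,0,0,0],[0.15,0,-0.16,0,0,0],[0.15,0,-0.16,0,0,0]]'; python3 - <<'E'
from h import *
for n_ in("top","scene"):
  d=viewer.get_image(n_); cv2.imwrite(f"pics/{n_}_end.png",d["frame"])
  P=cloud(d); v=(d["range_z"]>0)&(abs(P[...,2]-.108)<.008)
  for n,c in dict(A=(.657,.114),B=(.504,.1263),C=(.4965,-.0204),D=(.489,-.1733)).items():
    q=P[v&(np.hypot(P[...,0]-c[0],P[...,1]-c[1])<.05)]
    if len(q)<50: print(n,"hidden");continue
    f=np.linalg.lstsq(np.c_[q[:,:2]-c,np.ones(len(q))],q[:,2],rcond=None)[0];print(n_,n,len(q),f.round(4))
s=manip.get_state();print(s["contact_force"],s["qd"].round(3))
E
```

```text
clock: 12.65
position: [0.3526, 0.1266, 0.2648]
ee_rot: [0.003, -0.001, 1.0, -0.001]
contact_force: [0.4, -0.6, 0.5]
width: 0.0001
top A 1674 [-0.0019 -0.0023  0.1104]
top B 1761 [-4.000e-04 -1.000e-04  1.064e-01]
top C 1792 [-0.      0.0003  0.1105]
top D 1810 [-0.0004  0.0017  0.1107]
scene A 1080 [-2.000e-03  1.000e-04  1.104e-01]
scene B 885 [ 0.0118 -0.013   0.1053]
scene C 964 [-0.0041 -0.0036  0.1106]
scene D 1040 [ 0.0058 -0.0023  0.1104]
[-0.02004532  0.32846115  0.59746115] [-0.002  0.008 -0.     0.001  0.004 -0.   ]
```

View pics/scene_end.png

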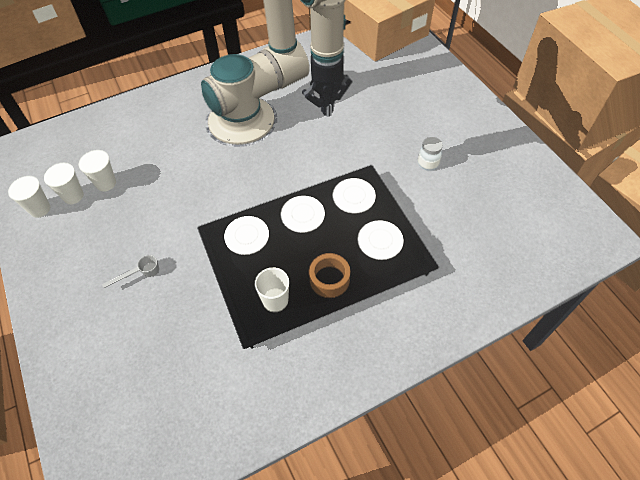

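Lid B at px (354,194) looks flat, the arm is clear, and the bystanders are where they were. The two views disagree on B's tilt, 0.0004 against about 0.0175 rad, so I'll check whether the scene camera already had that bias at the start.

```bash
python3 - <<'E'
from h import *
c=(.504,.1263)
for k,d in(("start",np.load("scene.npy",allow_pickle=True).item()),("end",viewer.get_image("scene"))):
    P=cloud(d); v=(d["range_z"]>0)&(abs(P[...,2]-.108)<.008)&(np.hypot(P[...,0]-c[0],P[...,1]-c[1])<.05)
    q=P[v]; z=P[...,2]
    f=np.linalg.lstsq(np.c_[q[:,:2]-c,np.ones(len(q))],q[:,2],rcond=None)[0];print(k,len(q),f.round(4))
E
```

```text
start 887 [ 0.0077 -0.0167  0.1094]
end 888 [ 0.0128 -0.0136  0.1053]
```

The scene view showed the same tilt of about 0.018 rad at the start, when the lid was level, so it is a camera bias. I'm handing in.

```bash
python3 -c "
from h import *
print(job.sign_off())"
```

```text
the job is handed in; nothing more can be done
None
```

The loose lid was the one at (0.504, 0.126). I pushed it home and handed the job in; no verdict was reported.

- **Finding it:** I pressed two lids near their edges with shut fingers. The far-left lid (0.657, 0.114) took 9 N without giving. The one at (0.504, 0.126) gave at 2–3 N and tipped 0.08 rad in the scene depth image. I did not press the other two lids.
- **Seating it:** Pressed in its middle, it slid down at about 10 N and stopped against the rim at 22 N, about 4 mm lower by the fingertip height. It stayed down after I lifted off.
- **Last checks:** The top camera shows its top at 0.1064 m (from 0.1104 m) and level within 0.001 rad. The other three lids stand at about 0.1105 m, level within about 0.003 rad in that view. In the final scene picture the bystanders look unmoved and the arm is clear of everything. The clock was under 13 s.
- **Disagreement:** The scene camera fits this lid at 0.018 rad of tilt. It read the same at the start, when the lid was level, so I took it as that camera's depth bias. The drop it shows is also about 4 mm.

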